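# Close a hydraulic filter housing: cover on, snap cap home

## Task

Close the filter housing: set the loose yellow cover on its rim, seated and level with the stud standing up through its collar, and let go of it. Then press the red snap cap straight down onto the stud until it clicks, and keep pressing after the click so that the cap sits fully home against the cover's collar. Finish while your fingers still hold the cap down with a firm push of about 10 N (do not let go), and leave the other things on the bench where they are.

Things in the scene. Friction and masses are not known exactly. Their poses are not given: they have to be found in the camera images.
- rim_centre (a point): (all sizes in mm) centre of the upper rim of the fixed, open, upright round aluminium filter housing (grey base flange, diameter 136, 8 high). Rim 70 above the bench, outer diameter 116, inner 104. z axis up. It stands in a different place each time.
- stud_tip (a point): top of the steel stud that stands upright on the housing's axis, 57 above the rim (127 above the bench). Stud diameter 18, its top 10 taper to diameter 8. Four spring-loaded brass catch balls bulge from its sides, centred 18 below the tip, to a diameter of 26 over the balls; they yield inward when pressed.
- cover_grip (a point): centre, half-way up, of the gripping collar of the loose yellow cover (about 0.22 kg): outer diameter 41, 22 high, bore 32 right through. This point is 11 above the plate's upper face, 17 above the plate's underside that rests on the rim, and 22 above the bench at the start. z axis up. Seated: 17 above rim_centre, same axis. Grip the collar's outside from above.
- cover_foot (a point): centre of the cover's lowest face. The cover is a round yellow plate, diameter 124, 6 thick, with the collar standing up in its middle; under the plate a black ring, outer diameter 99, 5 deep, drops inside the housing's rim (2.5 play all round). This point lies at the foot of that ring, on which the cover stands at the start; seated it is 5 below rim_centre.
- cap_center (a point): centre, half-way up, of the loose red snap cap (about 0.04 kg): upright and round, diameter 42, height 37, closed flat top, mouth downward, standing on the bench. z axis up. Fully home: 10.5 below stud_tip, same axis. It can be gripped by its outside from above and pressed on in the grip.
- cap_mouth (a point): centre of the red cap's open lower edge. Bore 21.6 for the lowest 5, then a pocket of diameter 28. Fully home this edge rests on top of the seated cover's collar, 28 above the rim, 29 below stud_tip. Going down, the catch balls resist from 15 above home with up to 10 to 15 N; past the click, about 9 above home, the force drops and the balls draw the cap down; it rises again on the collar.
- blue_plug: bystander: solid blue plastic plug, diameter 54, height 30, upright; origin at the centre of its underside
- brass_fitting: bystander: brass hose fitting standing on its hex nut (34 across the corners), 61 high; origin at the centre of its underside
- steel_coupling: bystander: steel hexagonal coupling, 40 across the corners, 40 high; origin at the centre of its underside
- grease_jar: bystander: jar with black lid, diameter 68, height 65; origin at the centre of its underside
- spanner: bystander: steel spanner lying flat, 170 long; origin about its middle, long axis along its x
- elbow: bystander: steel elbow fitting lying flat, about 60 by 55, 27 high; origin near the bend on its underside
- nut: bystander: dark hexagonal nut, 38 across the corners, 14 high; origin at the centre of its underside
Not all that is in view belongs to the job. Several things look just like the part that bears cap_center: the one meant starts farthest from the robot's base. Of the things that look like the part that bears cover_grip, the smaller one is meant.

How it is judged:
On the way, in this order (a step that is already met when the one before it is completed fails the run):
1. the cover sits seated and level on the housing's rim, the fingers off it (horizontal distance between cover_grip and rim_centre below 0.0045 m and z of cover_grip in the frame of rim_centre between 0.015 and 0.019 m and angle between cover_grip's own z axis and vertical below 0.04 rad and contact force between the fingers and cover below 0.2 N), for 0.2 s.
2. the cap has clicked over the stud's balls and is home on the collar (horizontal distance between cap_center and stud_tip below 0.004 m and z of cap_center in the frame of stud_tip below -0.0085 m and angle between cap_center's own z axis and vertical below 0.06 rad and horizontal distance between cover_grip and rim_centre below 0.0045 m and z of cover_grip in the frame of rim_centre between 0.015 and 0.019 m and angle between cover_grip's own z axis and vertical below 0.04 rad), for 0.2 s.
At the end, for the whole second after the job is handed in: Still pressing: cover seated (4.5 mm of the rim axis, 2 mm in height, level to 0.04 rad); cap clicked home (4 mm of the stud axis, within 2 mm of home height, upright to 0.06 rad), at rest, fingers on it, pushing on the collar with 4 to 30 N (all of step 2 and contact force between cap and cover between 4 and 30 N and contact force between the fingers and cap above 3 N and linear speed of cap below 0.02 m/s); the arm keeps its last pose, push and grip.
It fails at once if a bystander is shifted by more than 30 mm (distance of any of blue_plug, brass_fitting, steel_coupling, grease_jar, spanner, elbow, nut from where it was at the start of the episode above 0.03 m).
It also fails if it takes over 72 s, if anything falls off the work surface, if the arm or the gripper's body presses on something with over 40 N, if the wrist force passes 120 N, or if a joint passes its speed limit or range.

## Robot

A 6-joint arm with a two-finger parallel gripper is mounted at the origin on the work surface. World frame = base frame: x ahead of the robot, y to its left, z up, the work surface at z = 0. Lengths are in m, angles in rad, forces in N, time in s.
With the tool pointing down it reaches from about 0.275 to 0.75 m from the base axis. Payload 10.2 kg.
Tool frame: the origin (TCP) lies on the mounting face of the last link; the fingertips stand 173 mm ahead of it and the grasp point (between the pads) lies 155 mm ahead of it; x points along the fingers, y is the direction in which the jaws open and shut, and the axes are right-handed (so a half turn about x gives the same grasp; the last joint's range is limited). The gripper opens to 85 mm and grips with 20 to 120 N. Pads are 22 mm wide; open, the fingers measure 114 mm over their backs; the gripper's body (76 mm by 85 mm) begins 54 mm behind the grasp point. The pads swing forward as they close: fully open they stand 13 mm farther back than shut.
Start: joints at [-1.372, 0.313, 1.498, -0, 1.331, -0.223], TCP at [0.215, -0.479, 0.405] pointing down, gripper open.
Joint ranges: [-2.94, 2.94], [-0.97, 2.17], [0.19, 2.56], [-1.23, 4.37], [0.02, 3.11], [-2.88, 2.88]. Speed limits (rad/s): [2.39, 2.39, 3.01, 3.14, 3.14, 3.14].

## Interface

Orientations are given as a 3x3 rotation matrix whose columns are the frame's x, y, z axes.
In Python, from workcell import ctrl gives the robot as it stands. Calls block until the motion is done:
- ctrl.movep(position, orientation): joint-space move of the TCP to a pose.
- ctrl.move_straight(position, velocity=0.15, frame=None): straight line of the TCP; frame=None keeps the orientation; velocity is the mean speed in m/s.
- ctrl.set_joints(angles): joint-space move.
- ctrl.let_go() and ctrl.close(effort=None): open the fingers fully, or close them until they stop; effort is the grip in N (None keeps the last).
- ctrl.dwell(seconds).
- ctrl.ik(position, orientation): joint angles nearest the present ones, or None.
- ctrl.get_obs(): the state.
- ctrl.snapshot(name): name is "scene" or "top" or "wrist"; returns the picture (400x640x3 uint8, red, green, blue); there is no depth.
- ctrl.get_calibration(name): a dict with "vertical_fov" (degrees; the focal length in pixels is half the picture's height over the tangent of half this angle, whatever the lens; pixels are square), "cx", "cy" (the principal point, pixels), "origin" and "rotation" of the camera in the world. Camera axes: x right, y up, looking along -z (the intrinsics and any distortion apply to the point x, -y, -z); pixel columns grow to the right and rows downward; lengths in m; the calibration is good to about 2 mm. A picture is of the moment at which its call begins: read the wrist's pose just before it. get_calibration takes no time and is no camera call; for the wrist camera it gives the pose at the moment of the call.
A pose or a line that the arm cannot do raises ctrl.MotionError and nothing moves.
- ctrl.close_job(): hands the job in, once; it reports no verdict.
Trained networks look in the newest picture that a camera, given by its name, has taken for a name from the list of things; names that differ only in an ending like _2 or _b are one class to them, and where a whole thing is asked for, a point or a joint stands for the part that bears it (a point fixed in the world has none). Each returns a list of dicts, best first, with "confidence" (0 to 1); they miss things now and then, are a little off and sometimes report something else, mostly with a low value. They report only what shows in the picture. A call takes as long as a camera call. They do not tell look-alikes from the thing itself.
- ctrl.spot_in(label, camera): "bbox" ([left, top, width, height] in pixels, round what is visible of it).
- ctrl.cut_out(label, camera): "region" (400x640 bool, what is visible of it) and "bbox" ([left, top, width, height] in pixels, round what is visible of it).
- ctrl.place_of(label, camera): "pixel" ([column, row] in pixels: a listed point, or the origin of a listed thing).
The state is a dict: "time": time; "qpos": joint angles; "joint_vel": joint speeds; "tau": joint torques, N m; "position": TCP position; "orientation": TCP orientation; "wrist_force": force on the tool from outside, world axes, zero at the start; "ft_torque": the same for the moment, N m; "width": finger opening in m.
Only numpy, scipy, OpenCV 4.12 (cv2) and the standard library are available. Lean on these libraries where they do the work, as an engineer would, in place of code of your own. Each camera call takes 0.05 s, during which the arm holds its last target.

## Working session

There is one attempt and no reset: what is moved stays moved. The work goes in short steps, each a Python script; the robot and the scene stay as the last script left them, time stands still between calls to the robot, and variables do not carry over. Pictures are saved under pics/ and viewed, and the job is handed in when it is done.

```bash
ls -la; mkdir -p pics; python3 - <<'E'
from workcell import ctrl
import cv2,numpy as np
for n in("scene","top","wrist"):
    c=ctrl.get_calibration(n);print(n,c)
    im=ctrl.snapshot(n);cv2.imwrite(f"pics/{n}0.png",im[:,:,::-1])
    for l in("rim_centre","stud_tip","cover_grip","cap_center"):
        print(l,[(np.round(d["pixel"],1).tolist(),round(d["confidence"],2)) for d in ctrl.place_of(l,n)])
o=ctrl.get_obs();print(o)
E
```

```text
total 12
drwxr-xr-x  3 agent agent 4096 Dec  7 16:46 .
drwxr-xr-x 23 root  root  4096 Dec  7 16:46 ..
drwxr-xr-x  2 agent agent 4096 Dec  7 16:46 pics
scene {'vertical_fov': 53.71314976478343, 'cx': 320.3343170066263, 'cy': 204.11518096836087, 'origin': array([ 0.88477303, -0.5377171 ,  0.92530191]), 'rotation': array([[ 0.82813552, -0.43177473,  0.35743831],
       [ 0.56045423,  0.62748826, -0.5405086 ],
       [ 0.00908961,  0.64794218,  0.76163528]])}
rim_centre [([348.5, 221.9], 0.57), ([269.7, 249.8], 0.46)]
stud_tip [([349.0, 203.0], 0.58), ([268.3, 251.9], 0.24)]
cover_grip [([323.7, 125.2], 0.69)]
cap_center [([219.5, 248.5], 0.84), ([248.2, 279.3], 0.81), ([294.0, 213.4], 0.69)]
top {'vertical_fov': 48.05600870502649, 'cx': 327.5339347173113, 'cy': 197.96145765338468, 'origin': array([0.33144729, 0.01725677, 1.31352581]), 'rotation': array([[-0.02418516,  0.99027558, -0.13700132],
       [-0.99969515, -0.02327554,  0.00823779],
       [ 0.0049689 ,  0.13715879,  0.99053661]])}
rim_centre [([306.5, 171.4], 0.89)]
stud_tip [([302.0, 166.6], 0.86)]
cover_grip [([237.9, 213.8],
[... 599 characters left out ...]
.92758551e-06,
        1.33100354e+00, -2.23364997e-01]), 'joint_vel': array([ 0.00020251,  0.00179799, -0.00037513,  0.00179396,  0.00057247,
        0.00088449]), 'tau': array([ 1.19336869e-04, -4.12127995e+01, -2.59880126e+01, -1.76234603e-04,
        5.83445126e-04, -7.15191575e-06]), 'position': array([ 0.21492185, -0.47900086,  0.40469873]), 'orientation': array([[-7.51342402e-06,  4.09363989e-01, -9.12371155e-01],
       [-1.69822787e-06, -9.12371155e-01, -4.09363989e-01],
       [-1.00000000e+00, -1.52631111e-06,  7.55022469e-06]]), 'wrist_force': array([ 0.04726061, -0.58405244, -0.19549761]), 'ft_torque': array([-0.01025777,  0.03804012, -0.01030977]), 'width': 0.08525377872511684}
```

View pics/scene0.png

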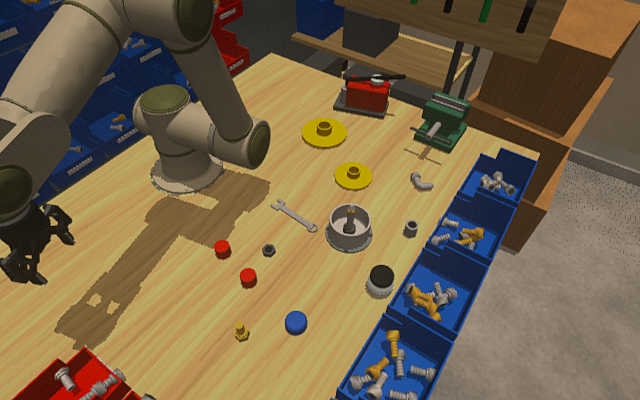

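View pics/top0.png

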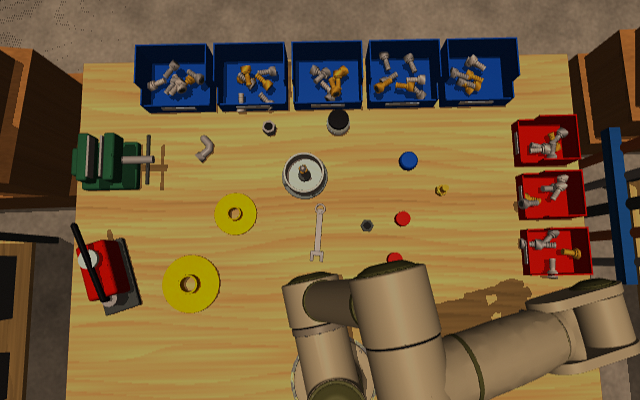

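The top view shows two red caps, at (402,218) and (394,259). The base is near (340,370), so (402,218) is the farther one; in the scene view it is at (248,278). It also shows two yellow covers: a small one at (236,213), scene (353,175), and a large one at (190,284). The housing is at (304,174). I'll localise these and confirm the choices in enlarged crops.

```bash
cat > h.py <<'E'
from workcell import ctrl
import cv2,numpy as np
def ray(c,px):
    f=200/np.tan(np.radians(c["vertical_fov"])/2)
    d=np.array([(px[0]-c["cx"])/f,-(px[1]-c["cy"])/f,-1.])
    return np.array(c["origin"]),np.array(c["rotation"])@d
def onz(c,px,z):
    o,d=ray(c,px);return o+d*(z-o[2])/d[2]
def proj(c,p):
    f=200/np.tan(np.radians(c["vertical_fov"])/2)
    q=np.array(c["rotation"]).T@(np.array(p)-c["origin"]);return np.array([c["cx"]-f*q[0]/q[2],c["cy"]+f*q[1]/q[2]])
Z=dict(rim_centre=.07,stud_tip=.127,cover_grip=.022,cap_center=.0185,cover_foot=0,cap_mouth=0,blue_plug=0,brass_fitting=0,steel_coupling=0,grease_jar=0,spanner=0,elbow=0,nut=0)
def save(im,n,box=None,s=1):
    if box: x,y,w,h=box; im=cv2.resize(im[y:y+h,x:x+w],None,fx=s,fy=s,interpolation=cv2.INTER_CUBIC)
    cv2.imwrite(f"pics/{n}.png",im[:,:,::-1])
E
python3 - <<'E'
from h import *
a=[]
for n,b in(("top",(170,100,280,190)),("scene",(200,140,230,210))):
    c=ctrl.get_calibration(n);im=ctrl.snapshot(n)
    a.append(cv2.resize(im[b[1]:b[1]+b[3],b[0]:b[0]+b[2]],(400,int(400*b[3]/b[2])),interpolation=cv2.INTER_CUBIC))
    for l in Z:
        for d in ctrl.place_of(l,n):
            if d["confidence"]>.4: print(n,l,np.round(d["pixel"],1),round(d["confidence"],2),np.round(onz(c,d["pixel"],Z[l]),4))
h=max(x.shape[0] for x in a)
a=[cv2.copyMakeBorder(x,0,h-x.shape[0],0,0,0) for x in a]
save(np.hstack(a),"crop1")
E
```

```text
top rim_centre [306.1 173.9] 0.56 [0.5733 0.0657 0.07  ]
top stud_tip [299.  165.7] 0.82 [0.5851 0.0822 0.127 ]
top cover_grip [234.1 212.1] 0.96 [0.4752 0.2775 0.022 ]
top cover_grip [191.1 283.4] 0.61 [0.2753 0.3981 0.022 ]
top cover_grip [206.6 150.5] 0.45 [0.6595 0.3592 0.022 ]
top cover_grip [406.9 160.2] 0.43 [ 0.6168 -0.2297  0.022 ]
top cap_center [401.2 218.7] 0.68 [ 0.4449 -0.2055  0.0185]
top cap_center [392.7 261.6] 0.68 [ 0.3225 -0.1754  0.0185]
top cover_foot [195.7 283.6] 0.66 [0.2735 0.3914 0.    ]
top cover_foot [237.2 211.4] 0.65 [0.4795 0.2729 0.    ]
top cap_mouth [402.  220.7] 0.6 [ 0.4406 -0.2107  0.    ]
top cap_mouth [394.5 256.4] 0.44 [ 0.3372 -0.1841  0.    ]
top blue_plug [407.5 159.9] 0.82 [ 0.6225 -0.2358  0.    ]
top blue_plug [234.6 211.7] 0.62 [0.4788 0.2805 0.    ]
top brass_fitting [441.7 190.7] 0.63 [ 0.5269 -0.3328  0.    ]
top brass_fitting [206.9 150.9] 0.56 [0.6639 0.3641 0.    ]
top brass_fitting [236.5 212.8] 0.51 [0.4754 0.2749 0.    ]
top steel_coupling [271.6 128.1] 0.58 [0.73 0.17 0.  ]
top grease_jar [339.4 128.5] 0.91 [ 0.7241 -0.0346  0
[... 576 characters left out ...]
]
scene cover_foot [320.3 134.9] 0.84 [0.2663 0.3909 0.    ]
scene cap_mouth [248.6 280.9] 0.85 [ 0.4437 -0.2082  0.    ]
scene cap_mouth [224.3 250.8] 0.78 [ 0.3257 -0.1743  0.    ]
scene brass_fitting [243.6 333.8] 0.71 [ 0.5278 -0.3239  0.    ]
scene brass_fitting [352.1 169.6] 0.5 [0.4531 0.3037 0.    ]
scene steel_coupling [409.7 230.3] 0.71 [0.7217 0.1837 0.    ]
scene grease_jar [379.4 283.1] 0.65 [ 0.7317 -0.019   0.    ]
scene elbow [415.2 185. ] 0.78 [0.6567 0.3589 0.    ]
scene elbow [351.1 170.3] 0.53 [0.4521 0.299  0.    ]
scene nut [268.2 251.5] 0.58 [ 0.428 -0.107  0.   ]
scene nut [302.8 325.5] 0.57 [ 0.633 -0.227  0.   ]
scene nut [353.9 170. ] 0.51 [ 0.459   0.3055 -0.    ]
```

View pics/crop1.png

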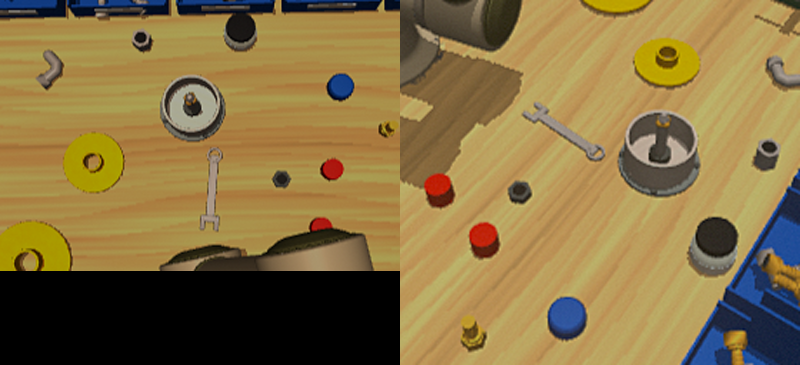

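The crop confirms the targets. The cap at (0.444,-0.207) is 0.49 m from the base, against 0.37 m for the other one. The smaller cover is at (0.475,0.277) and the housing at about (0.577,0.068). Next I'll refine with the wrist camera, housing first and then the cover.

```bash
cat >> h.py <<'E'
def R(yaw):
    c,s=np.cos(yaw),np.sin(yaw);return np.array([[0,c,s],[0,s,-c],[-1.,0,0]])
def look(tag,labels):
    c=ctrl.get_calibration("wrist");im=ctrl.snapshot("wrist");save(im,tag)
    np.save(f"pics/{tag}.npy",np.array([c],dtype=object),allow_pickle=True)
    for l in labels:
        for d in ctrl.place_of(l,"wrist"):
            if d["confidence"]>.3: print(tag,l,np.round(d["pixel"],1),round(d["confidence"],2),np.round(onz(c,d["pixel"],Z[l]),4))
    return c,im
E
python3 - <<'E'
from h import *
Y=np.arctan2(.068,.577)
ctrl.movep([.577,.068,.42],R(Y))
o=ctrl.get_obs();print(o["time"],o["position"],o["qpos"])
look("w_h",("rim_centre","stud_tip"))
Y=np.arctan2(.277,.475)
ctrl.movep([.475,.277,.34],R(Y))
o=ctrl.get_obs();print(o["time"],o["position"],o["qpos"])
look("w_c",("cover_grip","cover_foot"))
E
```

```text
4.4833 [0.57708335 0.06723922 0.41996149] [-8.55225533e-02  4.28135393e-01  1.29462499e+00 -1.60959776e-04
  1.41889232e+00 -2.01573603e-01]
w_h rim_centre [326.1 161.8] 0.61 [0.5801 0.0751 0.07  ]
w_h stud_tip [325.3 178.3] 0.72 [0.5791 0.0743 0.127 ]
5.6 [0.47573846 0.27626483 0.34055359] [ 3.13153252e-01  4.23858362e-01  1.51358822e+00 -3.50704034e-04
  1.20294236e+00 -2.13075323e-01]
w_c cover_grip [319.7 177.5] 0.78 [0.4743 0.275  0.022 ]
w_c cover_foot [319.9 169.5] 0.56 [0.4734 0.2766 0.    ]
```

View pics/w_h.png

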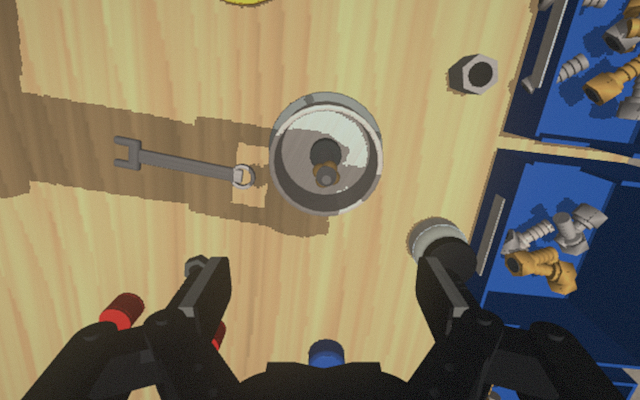

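View pics/w_c.png

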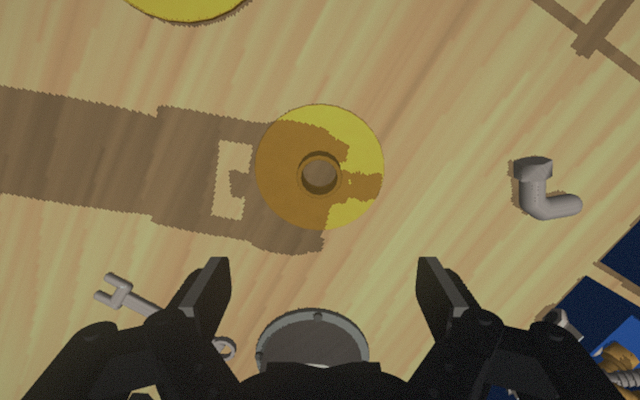

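The wrist view of the housing shows the rim centred near (326,155) and the stud tip at about (326,178). The wrist view of the cover shows the plate centred at (320,167) and the collar at (319,175). I'll fit circles on back-projected ortho images.

```bash
cat >> h.py <<'E'
def ortho(c,im,ctr,z,half=.08,n=400):
    s=np.linspace(-half,half,n)
    g=np.array([[*proj(c,(ctr[0]-0*0+a,ctr[1]+b,z))] for a in s[::-1] for b in s[::-1]]).reshape(n,n,2).astype(np.float32)
    return cv2.remap(im,g[...,0],g[...,1],cv2.INTER_LINEAR) # row0=+x, col0=+y
def circfit(P):
    from scipy.optimize import least_squares
    r=least_squares(lambda p:np.hypot(P[:,0]-p[0],P[:,1]-p[1])-p[2],[*P.mean(0),.05],loss="soft_l1",f_scale=.001)
    return r.x,np.std(r.fun)
E
python3 - <<'E'
from h import *
ld=lambda t:(np.load(f"pics/{t}.npy",allow_pickle=True)[0],cv2.imread(f"pics/{t}.png")[:,:,::-1])
c,im=ld("w_c")
hsv=cv2.cvtColor(np.ascontiguousarray(im),cv2.COLOR_RGB2HSV)
m=cv2.inRange(hsv,(15,170,60),(35,255,255));m[:95]=0;m[260:]=0
m=cv2.morphologyEx(m,cv2.MORPH_OPEN,np.ones((3,3)))
k=max(cv2.findContours(m,cv2.RETR_EXTERNAL,cv2.CHAIN_APPROX_NONE)[0],key=cv2.contourArea)
k=cv2.convexHull(k)[:,0].astype(float)
P=np.array([onz(c,p,.011)[:2] for p in k]);print(len(P),circfit(P))
a=np.ascontiguousarray(ortho(c,im,(.475,.277),.033,.04))
c2,im2=ld("w_h")
b=np.ascontiguousarray(ortho(c2,im2,(.578,.072),.07))
cv2.circle(b,(200,200),int(.058/.16*399),(255,0,0),1);cv2.circle(b,(200,200),int(.052/.16*399),(0,255,0),1)
cv2.circle(a,(200,200),int(.0205/.08*399),(255,0,0),1);cv2.circle(a,(200,200),int(.016/.08*399),(0,255,0),1)
save(np.hstack([a,b]),"ortho1")
E
```

```text
9 (array([0.44566194, 0.26219214, 0.00863701]), np.float64(0.002002256594544952))
```

View pics/ortho1.png

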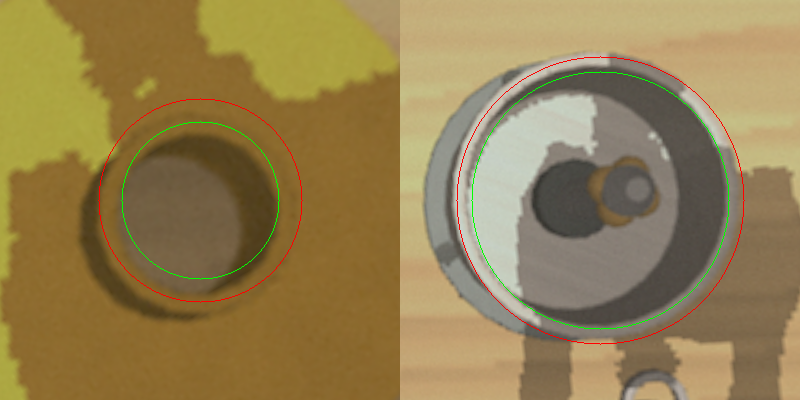

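```bash
cat >> h.py <<'E'
def edgefit(c,im,ctr,circs,rng=.008,step=.0005):
    g=cv2.GaussianBlur(im,(0,0),1).astype(np.float32)
    e=np.sqrt(sum(cv2.Sobel(g[...,k],cv2.CV_32F,1,0)**2+cv2.Sobel(g[...,k],cv2.CV_32F,0,1)**2 for k in range(3)))
    e=np.minimum(e,np.percentile(e,97)); e=e/e.max()
    t=np.linspace(0,2*np.pi,120,endpoint=False);best=[]
    f=200/np.tan(np.radians(c["vertical_fov"])/2);Rc=np.array(c["rotation"])
    for dx in np.arange(-rng,rng+1e-9,step):
        for dy in np.arange(-rng,rng+1e-9,step):
            s=0
            for r,z in circs:
                P=np.c_[ctr[0]+dx+r*np.cos(t),ctr[1]+dy+r*np.sin(t),np.full_like(t,z)]
                q=(P-c["origin"])@Rc
                u=(c["cx"]-f*q[:,0]/q[:,2]).astype(np.float32);v=(c["cy"]+f*q[:,1]/q[:,2]).astype(np.float32)
                s+=cv2.remap(e,u[None],v[None],cv2.INTER_LINEAR).mean()
            best.append((s/len(circs),ctr[0]+dx,ctr[1]+dy))
    best.sort(reverse=True);return np.round(best[0],4),np.round(np.mean([b[1:] for b in best[:12]],axis=0),4)
E
python3 - <<'E'
from h import *
ld=lambda t:(np.load(f"pics/{t}.npy",allow_pickle=True)[0],cv2.imread(f"pics/{t}.png")[:,:,::-1])
c,im=ld("w_h")
print("rim both",edgefit(c,im,(.579,.073),[(.058,.07),(.052,.07)]))
print("rim out",edgefit(c,im,(.579,.073),[(.058,.07)]), "in",edgefit(c,im,(.579,.073),[(.052,.07)]))
print("stud tip",edgefit(c,im,(.579,.073),[(.004,.127),(.009,.117)]))
c,im=ld("w_c")
print("plate",edgefit(c,im,(.475,.276),[(.062,.011)]))
print("bore",edgefit(c,im,(.475,.276),[(.016,.033)]),"both",edgefit(c,im,(.475,.276),[(.016,.033),(.0205,.033)]))
ctrl.snapshot("wrist")
for d in ctrl.cut_out("cover_grip","wrist"):
    m=d["region"].astype(np.uint8);print(d["confidence"],d["bbox"])
    k=max(cv2.findContours(m,cv2.RETR_EXTERNAL,cv2.CHAIN_APPROX_NONE)[0],key=cv2.contourArea)[:,0].astype(float)
    print(circfit(np.array([onz(c,p,.010)[:2] for p in k])))
for n in("scene","top"):
    cc=ctrl.get_calibration(n)
    ii=cv2.imread(f"pics/{n}0.png")[:,:,::-1]
    print(n,"rim",edgefit(cc,ii,(.578,.072),[(.058,.07),(.052,.07)],.012,.001),"plate",edgefit(cc,ii,(.475,.276),[(.062,.011)],.012,.001),"cap",edgefit(cc,ii,(.443,-.207),[(.021,.037)],.012,.001))
E
```

```text
rim both (array([0.6516, 0.5795, 0.073 ]), array([0.5798, 0.0733]))
rim out (array([0.5713, 0.5795, 0.073 ]), array([0.5794, 0.0728])) in (array([0.7566, 0.58  , 0.0735]), array([0.5796, 0.0738]))
stud tip (array([0.4122, 0.586 , 0.0655]), array([0.5859, 0.0655]))
plate (array([0.5015, 0.4715, 0.278 ]), array([0.4717, 0.2778]))
bore (array([0.6238, 0.472 , 0.2775]), array([0.4712, 0.2787])) both (array([0.4777, 0.4725, 0.2775]), array([0.4712, 0.2794]))
0.79 [256.0, 104.7, 128.8, 126.0]
(array([0.47255624, 0.27766219, 0.06111817]), np.float64(0.0004119191716016143))
0.74 [124.0, 0.0, 123.4, 26.2]
(array([0.27026299, 0.40935681, 0.08606479]), np.float64(0.0062575965513492786))
0.23 [255.8, 306.9, 115.5, 67.1]
(array([0.56801314, 0.09341334, 0.05330973]), np.float64(0.011498625801596859))
scene rim (array([0.7883, 0.581 , 0.069 ]), array([0.5807, 0.0694])) plate (array([0.7547, 0.472 , 0.276 ]), array([0.4725, 0.2757])) cap (array([ 0.9438,  0.446 , -0.209 ]), array([ 0.4463, -0.2088]))
top rim (array([0.7385, 0.577 , 0.073 ]), array([0.577 , 0.0728])) plate (array([0.5063, 0.472 , 0.277 ]), array([0.4723, 0.2769])) cap (array([ 0.8747,  0.444 , -0.204 ]), array([ 0.444 , -0.2048]))
```

Fits agree: the rim is at about (0.5797,0.0733) and the cover at (0.472,0.2777) from all three cameras to within about 2 mm. Now I'll grip the cover's collar.

```bash
python3 - <<'E'
from h import *
Y=np.arctan2(.277,.475)
ctrl.move_straight([.472,.2777,.25],.2,R(Y))
ctrl.move_straight([.472,.2777,.188],.1)
print(ctrl.get_obs()["wrist_force"])
ctrl.close(60)
o=ctrl.get_obs();print(o["time"],o["position"],o["width"],o["wrist_force"])
c,im=look("g1",("cover_grip",))
s=ctrl.snapshot("scene");save(s,"g1s",(280,110,140,120),5)
E
```

```text
[-0.07879265  0.08722852 -0.61015746]
7.7333 [0.47210491 0.2777721  0.18876552] 0.03867697524306925 [-1.59817997 -1.57507807  6.04771483]
g1 cover_grip [324.1 265.4] 0.85 [0.4737 0.2783 0.022 ]
```

View pics/g1.png

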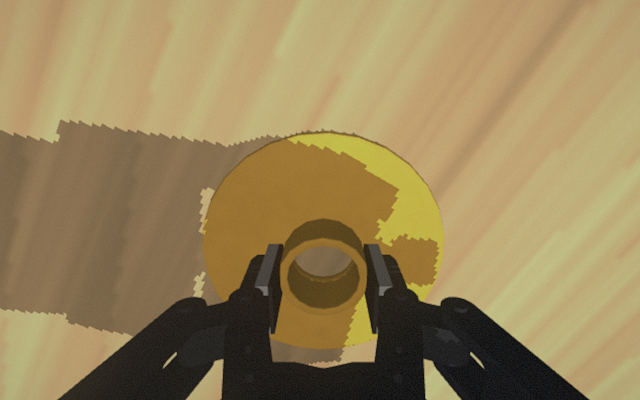

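View pics/g1s.png

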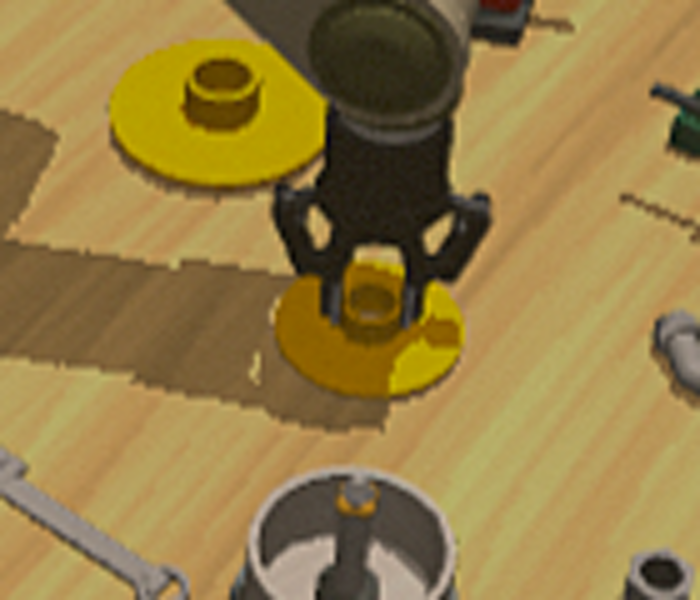

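The wrist view shows the collar held between both pads, centred near (324,275), with the plate level. I'll check the camera bias in this pose, then lift.

```bash
python3 - <<'E'
from h import *
ld=lambda t:(np.load(f"pics/{t}.npy",allow_pickle=True)[0],cv2.imread(f"pics/{t}.png")[:,:,::-1])
c,im=ld("g1")
print("plate",edgefit(c,im,(.472,.2777),[(.062,.011)]))
print("bore",edgefit(c,im,(.472,.2777),[(.016,.033)]))
print("bore+",edgefit(c,im,(.472,.2777),[(.016,.033),(.0205,.033),(.062,.011)]))
o=ctrl.get_obs();print(R(.528)[:,1])
ctrl.move_straight([.4721,.2778,.30],.12)
o=ctrl.get_obs();print(o["time"],o["position"],o["width"],o["wrist_force"])
c,im=look("g2",("cover_grip",))
zoff=o["position"][2]-.1888
print("plate",edgefit(c,im,(.472,.2777),[(.062,.011+zoff)]))
print("bore+",edgefit(c,im,(.472,.2777),[(.016,.033+zoff),(.0205,.033+zoff),(.062,.011+zoff)]))
E
```

```text
plate (array([0.5292, 0.4725, 0.2782]), array([0.4725, 0.2781]))
bore (array([0.8431, 0.473 , 0.2782]), array([0.4731, 0.278 ]))
bore+ (array([0.6295, 0.473 , 0.2782]), array([0.4732, 0.2779]))
[0.86381641 0.50380672 0.        ]
8.9667 [0.4719524  0.277736   0.29918501] 0.038744226510392915 [-0.25295607 -0.18215251 -2.65907312]
g2 cover_grip [326.  266.8] 0.88 [0.5091 0.2199 0.022 ]
plate (array([0.4998, 0.473 , 0.2777]), array([0.4729, 0.2777]))
bore+ (array([0.5575, 0.473 , 0.2777]), array([0.4728, 0.2778]))
```

View pics/g2.png

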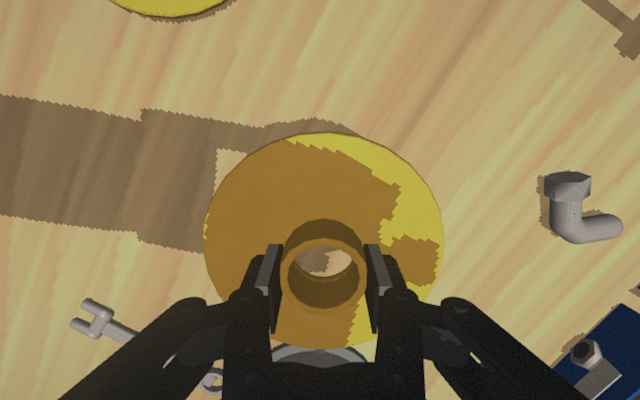

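The cover came up level and firmly held. Now I'll hover above the stud and look through the bore.

```bash
python3 - <<'E'
from h import *
ctrl.move_straight([.472,.2777,.345],.15)
ctrl.movep([.5788,.0737,.345],R(.116))
ctrl.dwell(.2)
o=ctrl.get_obs();print(o["time"],o["position"],o["width"],o["wrist_force"])
c,im=look("p1",("stud_tip",))
s=ctrl.snapshot("scene");save(s,"p1s",(280,130,140,120),5)
E
```

```text
10.6333 [0.57847221 0.07500961 0.34505456] 0.03891143996497236 [-0.7101019   0.35533343 -2.25912537]
```

View pics/p1.png

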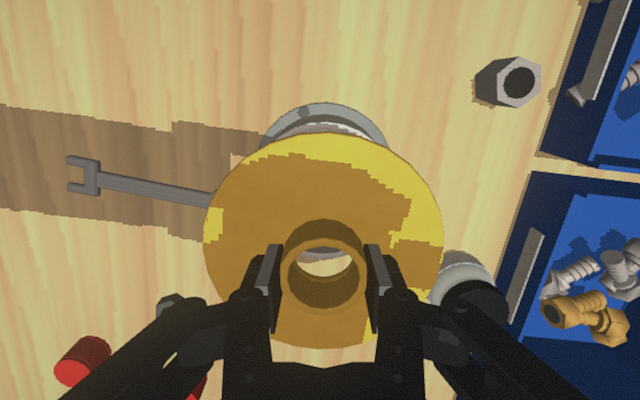

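View pics/p1s.png

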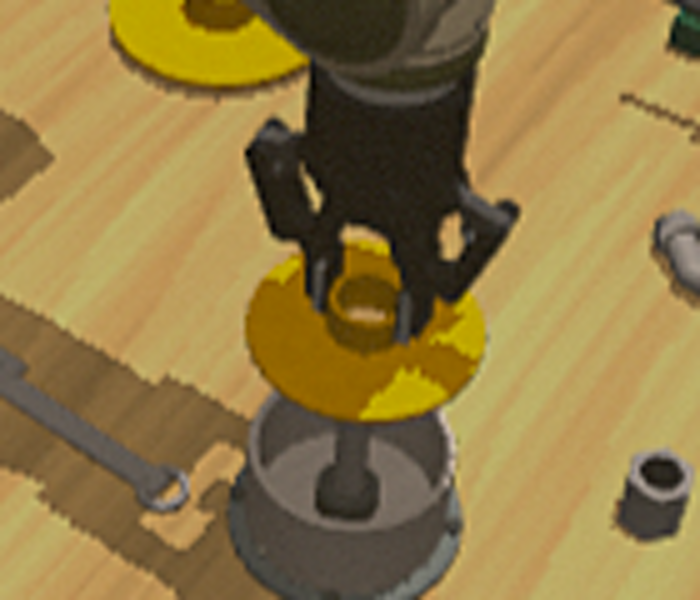

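The scene view shows the cover right above the stud, and through the bore at (324,265) only the housing's inside is visible. The arm sits 1.3 mm off in y, so I'll correct that while descending and watch the force.

```bash
python3 - <<'E'
from h import *
for z in(.335,.32,.30,.28,.268):
    ctrl.move_straight([.5788,.0737,z],.06,R(.116));o=ctrl.get_obs();print(round(o["time"],2),o["position"].round(4),o["wrist_force"].round(2))
    if abs(o["wrist_force"][2]+2.3)>4 or np.hypot(*o["wrist_force"][:2])>4: print("stop");break
c,im=look("p2",("stud_tip","cover_grip"))
s=ctrl.snapshot("scene");save(s,"p2s",(280,130,140,120),5)
E
```

```text
11.1 [0.5787 0.0737 0.3343] [ 0.37 -0.23 -2.33]
11.5 [0.5788 0.0737 0.3196] [-0.44 -0.4  -1.5 ]
11.98 [0.5788 0.0737 0.2998] [ 0.39  0.15 -1.38]
12.47 [0.5788 0.0737 0.2797] [-0.48  0.05 -1.9 ]
12.82 [0.5787 0.0737 0.2676] [ 0.58 -0.52 -2.39]
p2 stud_tip [322.  302.6] 0.56 [0.5793 0.0727 0.127 ]
```

View pics/p2.png

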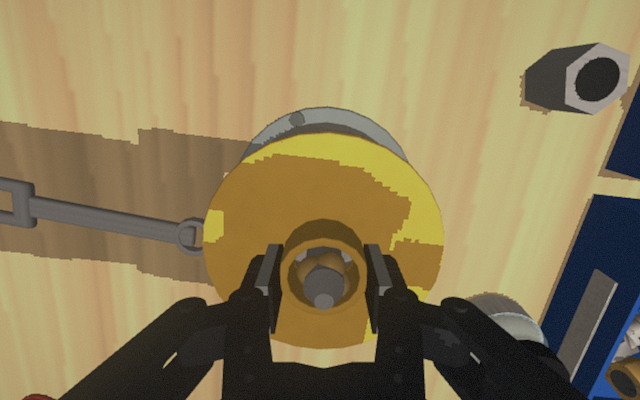

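View pics/p2s.png

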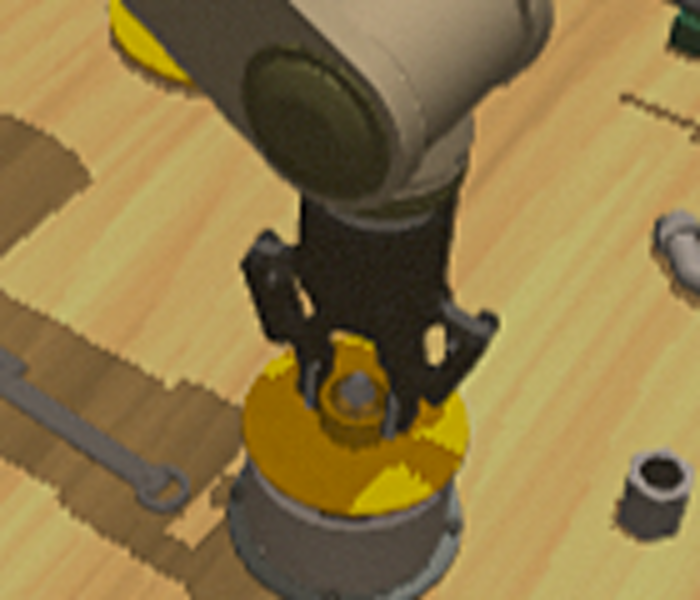

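The stud stands inside the collar bore, its tip at (322,302), with no side force. I'll fit the stud tip against the collar for a last correction.

```bash
python3 - <<'E'
from h import *
ld=lambda t:(np.load(f"pics/{t}.npy",allow_pickle=True)[0],cv2.imread(f"pics/{t}.png")[:,:,::-1])
c,im=ld("p2")
print("tip",edgefit(c,im,(.579,.073),[(.004,.127)],.006,.00025))
dz=.2676-.1888
print("cover",edgefit(c,im,(.579,.073),[(.016,.033+dz),(.0205,.033+dz),(.062,.011+dz)],.005,.0005))
a=np.ascontiguousarray(ortho(c,im,(.579,.073),.127,.03))
for r,k in((.004,(255,0,0)),):cv2.circle(a,(200,200),int(r/.06*399),k,1)
save(a,"o2")
E
```

```text
tip (array([0.5442, 0.58  , 0.0732]), array([0.5799, 0.0731]))
cover (array([0.5383, 0.5795, 0.074 ]), array([0.5795, 0.0739]))
```

View pics/o2.png

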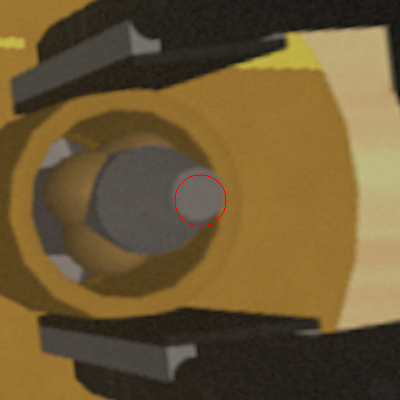

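The stud and collar axes agree to within about 1 mm. Lowering onto the rim.

```bash
python3 - <<'E'
from h import *
for z in(.262,.258,.2555,.2545,.2535,.2525):
    ctrl.move_straight([.579,.0733,z],.04,R(.116));o=ctrl.get_obs();print(round(o["time"],2),o["position"].round(4),o["wrist_force"].round(2))
    if o["wrist_force"][2]>3 or np.hypot(*o["wrist_force"][:2])>5: print("stop");break
s=ctrl.snapshot("scene");save(s,"p3s",(280,130,140,120),5)
E
```

```text
13.32 [0.5789 0.0733 0.2616] [ 0.52 -0.36 -1.54]
13.57 [0.5789 0.0733 0.2577] [-0.94 -0.53 -2.96]
13.82 [0.579  0.0733 0.2554] [ 0.6  -0.12 -1.69]
14.07 [0.579  0.0733 0.2545] [-0.42  0.02 -2.57]
14.32 [0.5791 0.0733 0.2538] [-0.69  0.1   0.12]
14.57 [0.5791 0.0733 0.2538] [-4.38  0.21  9.77]
stop
```

View pics/p3s.png

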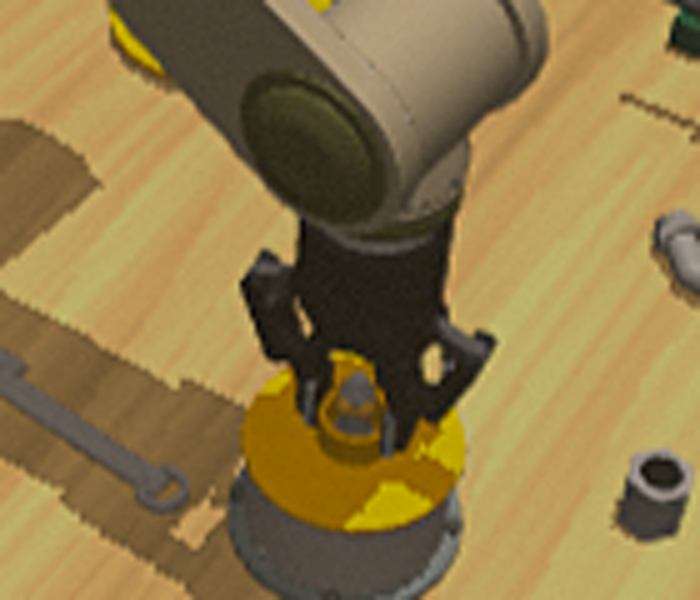

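Contact came at TCP z 0.2538, exactly the predicted seated height. Releasing, backing off and checking.

```bash
python3 - <<'E'
from h import *
ctrl.let_go()
ctrl.move_straight([.579,.0733,.40],.15,R(.116))
ctrl.dwell(.15)
o=ctrl.get_obs();print(o["time"],o["position"],o["width"])
c,im=look("r1",("stud_tip","rim_centre"))
print("plate",edgefit(c,im,(.579,.0733),[(.062,.076)],.006),"bore",edgefit(c,im,(.579,.0733),[(.016,.098)],.006))
print("tip",edgefit(c,im,(.579,.073),[(.004,.127)],.005,.00025))
s=ctrl.snapshot("scene");save(s,"r1s",(280,130,140,120),5)
E
```

```text
16.425 [0.57901636 0.07328799 0.39921579] 0.08557134238433721
r1 stud_tip [321.7 191.9] 0.78 [0.5783 0.0751 0.127 ]
r1 stud_tip [195.1 278.3] 0.69 [ 0.4787 -0.0156  0.127 ]
r1 rim_centre [325.1 174.5] 0.73 [0.5813 0.0738 0.07  ]
plate (array([0.5761, 0.58  , 0.0733]), array([0.58  , 0.0735])) bore (array([0.6762, 0.58  , 0.0738]), array([0.58  , 0.0736]))
tip (array([0.4378, 0.5798, 0.073 ]), array([0.5798, 0.073 ]))
```

View pics/r1.png

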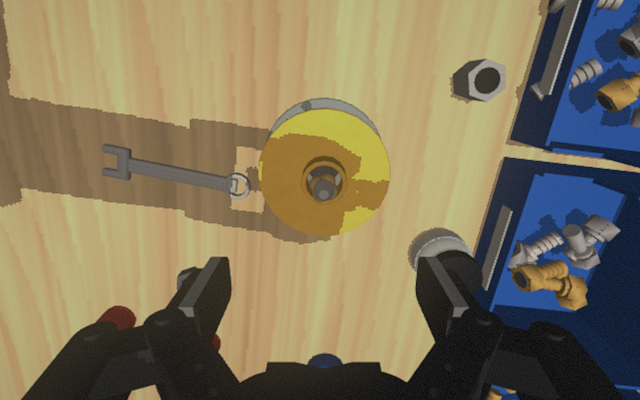

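View pics/r1s.png

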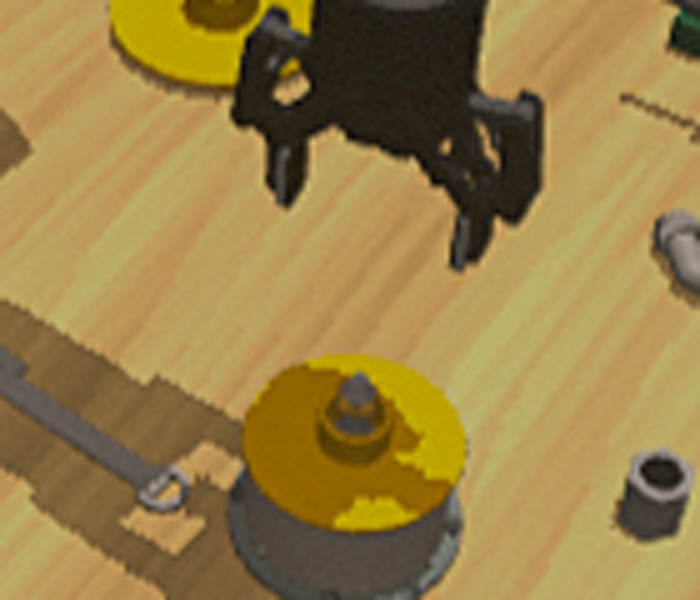

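The cover is seated: plate, bore and stud tip all fit (0.580,0.0735) to within 0.6 mm, it looks level, and the fingers are off. Next is the cap at (0.445,-0.207), which I'll look at before reaching for it.

```bash
python3 - <<'E'
from h import *
ctrl.movep([.445,-.207,.33],R(-.436));ctrl.move_straight([.445,-.207,.32],.1,R(-.436));ctrl.dwell(.15)
o=ctrl.get_obs();print(o["time"],o["position"],o["width"])
c,im=look("c1",("cap_center","cap_mouth"))
print("top",edgefit(c,im,(.445,-.207),[(.021,.037)],.01),edgefit(c,im,(.445,-.207),[(.021,.037),(.021,0)],.01))
E
```

```text
18.2333 [ 0.44526484 -0.2067378   0.32036557] 0.08550033907878787
c1 cap_center [189.5 210.5] 0.65 [ 0.3267 -0.1794  0.0185]
c1 cap_center [322.  187.1] 0.56 [ 0.4438 -0.2097  0.0185]
c1 cap_mouth [199.9 201.6] 0.83 [ 0.33   -0.1791  0.    ]
c1 cap_mouth [323.2 180.5] 0.65 [ 0.445  -0.2097  0.    ]
top (array([ 0.7544,  0.4455, -0.2075]), array([ 0.4456, -0.2073])) (array([ 0.6318,  0.4455, -0.2075]), array([ 0.4452, -0.2078]))
```

View pics/c1.png

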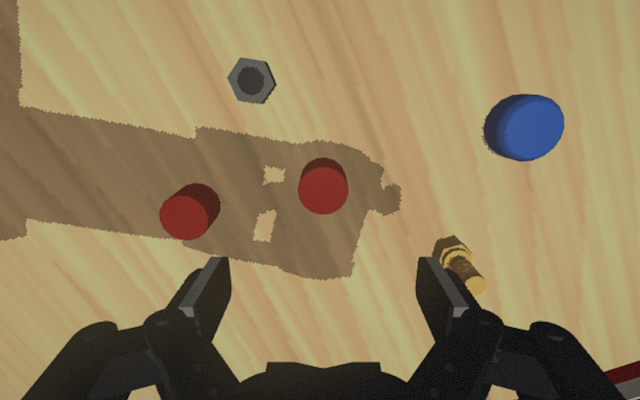

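The wrist view shows the meant cap at (322,185), nut at (251,80) and look-alike at (188,212). There is clear room for the fingers. Gripping.

```bash
python3 - <<'E'
from h import *
ctrl.move_straight([.4451,-.2069,.24],.2,R(-.436))
ctrl.move_straight([.4451,-.2069,.180],.1)
ctrl.close(80)
o=ctrl.get_obs();print(o["time"],o["position"],o["width"],o["wrist_force"])
c,im=look("c2",("cap_center",))
print("top",edgefit(c,im,(.445,-.207),[(.021,.037)],.006))
ctrl.move_straight([.4451,-.2069,.25],.12)
o=ctrl.get_obs();print(o["time"],o["position"],o["width"],o["wrist_force"])
c,im=look("c3",("cap_center",))
s=ctrl.snapshot("scene");save(s,"c3s",(180,180,140,120),5)
E
```

```text
20.1833 [ 0.44522148 -0.20696784  0.18073048] 0.03965358855826253 [-1.59836974  0.3178734   7.45165249]
c2 cap_center [ 80.8 313.4] 0.86 [ 0.3287 -0.1785  0.0185]
c2 cap_center [323.4 275.3] 0.8 [ 0.4453 -0.2092  0.0185]
top (array([ 0.5847,  0.446 , -0.2075]), array([ 0.4458, -0.2074]))
21.0167 [ 0.44489664 -0.20675801  0.24936391] 0.039804618305559814 [-0.48930759  0.37883365 -1.18540617]
c3 cap_center [322.1 274.6] 0.77 [ 0.4253 -0.2482  0.0185]
c3 cap_center [152.8 248.5] 0.61 [ 0.328  -0.1799  0.0185]
```

View pics/c3.png

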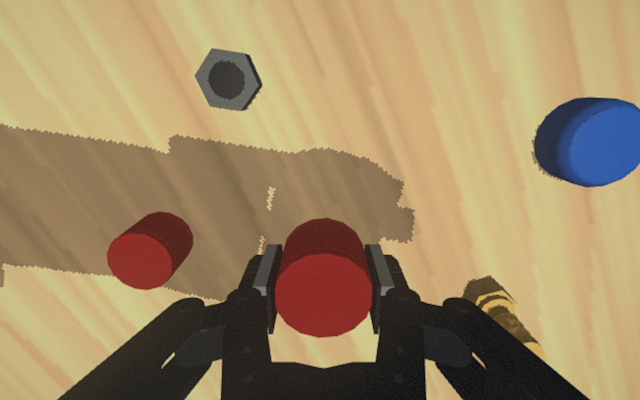

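View pics/c3s.png

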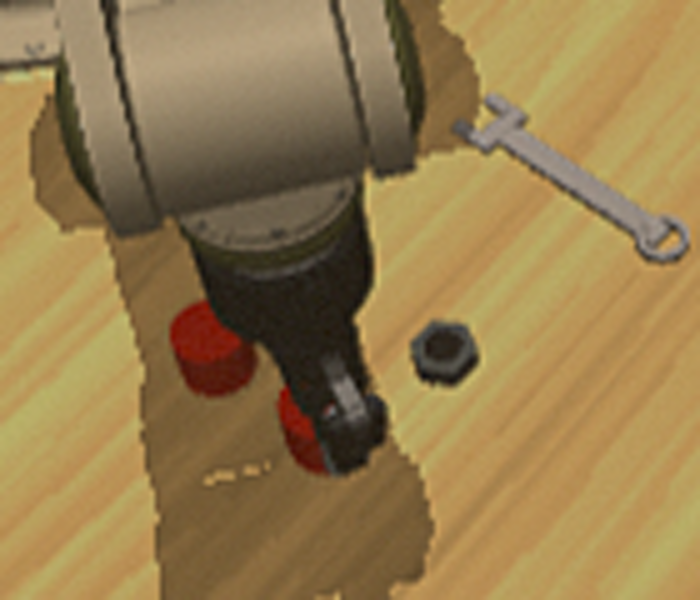

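The cap is held square. Moving over the stud, then descending stepwise with force checks.

```bash
python3 - <<'E'
from h import *
ctrl.move_straight([.445,-.2068,.335],.2,R(-.436))
ctrl.movep([.579,.0732,.34],R(.116))
ctrl.move_straight([.579,.0732,.335],.05,R(.116));ctrl.dwell(.2)
o=ctrl.get_obs();print(o["time"],o["position"].round(4),o["width"],o["wrist_force"])
f0=o["wrist_force"]
for z in(.318,.309,.304,.300,.297):
    ctrl.move_straight([.579,.0732,z],.05,R(.116));o=ctrl.get_obs();print(round(o["time"],2),o["position"].round(4),o["wrist_force"].round(2))
    if o["wrist_force"][2]-f0[2]>5 or np.hypot(*o["wrist_force"][:2])>5: print("stop");break
c,im=look("d1",("cap_center",))
s=ctrl.snapshot("scene");save(s,"d1s",(280,130,140,120),5)
E
```

```text
23.375 [0.579  0.0729 0.3351] 0.040288747384427746 [-0.12940658  0.01555154 -1.02207612]
23.87 [0.579  0.0732 0.3178] [-0.58 -0.65  0.17]
24.2 [0.579  0.0732 0.3086] [-0.11 -0.58  0.19]
24.45 [0.5789 0.0732 0.3037] [ 0.57 -0.59 -0.86]
24.7 [0.579  0.0732 0.2997] [ 0.39 -0.93  0.18]
24.95 [0.579  0.0732 0.2968] [-0.48 -0.13 -0.83]
d1 cap_center [318.4 275.2] 0.78 [ 0.5846 -0.0042  0.0185]
d1 cap_center [ 49.1 395.1] 0.78 [ 0.327  -0.1766  0.0185]
```

View pics/d1s.png

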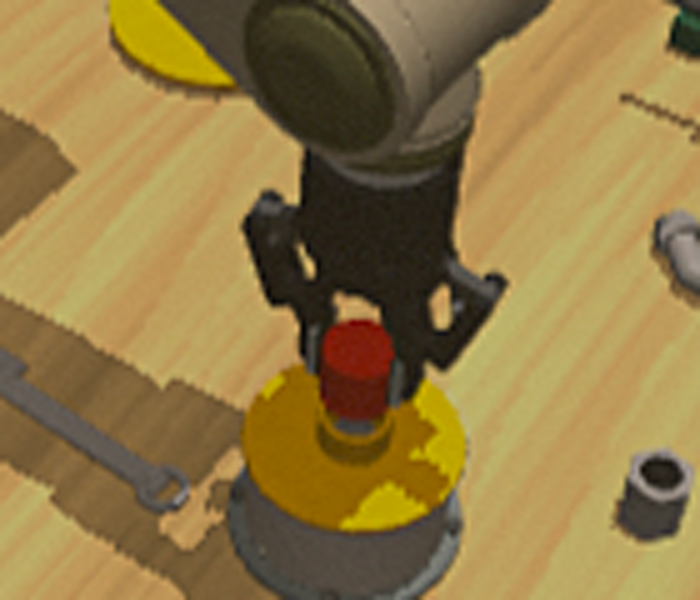

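View pics/d1.png

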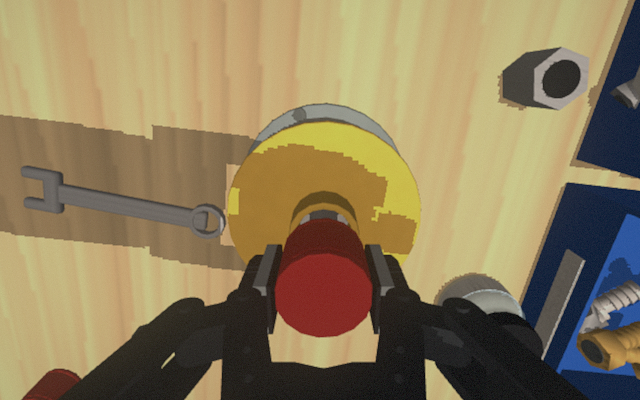

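The cap is over the stud tip with no contact force and the cover still in place. Now I'll press through the click.

```bash
python3 - <<'E'
from h import *
for z in np.arange(.295,.2779,-.001):
    ctrl.move_straight([.579,.0732,z],.03,R(.116));o=ctrl.get_obs();f=o["wrist_force"];print(round(o["time"],2),round(z,4),o["position"].round(4),f.round(1),round(o["width"],4))
    if f[2]>22 or np.hypot(*f[:2])>12: print("stop");break
    if z<.284 and f[2]>5: print("home?");break
E
```

```text
25.35 0.295 [0.579  0.0733 0.295 ] [ 0.1 -1.2 -0.3] 0.0394
25.6 0.294 [0.579  0.0734 0.2942] [-2.2  2.   1.9] 0.0399
25.85 0.293 [0.5789 0.0735 0.2936] [-2.4  4.2  6. ] 0.0396
26.1 0.292 [0.579  0.0736 0.2931] [-3.8  4.4  9.6] 0.0399
26.35 0.291 [0.5791 0.0735 0.2924] [-2.3  3.2 11. ] 0.0399
26.6 0.29 [0.5792 0.0734 0.2913] [-2.2  2.9  9.2] 0.0399
26.85 0.289 [0.5791 0.0734 0.2894] [-0.8  3.3  4.8] 0.0398
27.1 0.288 [0.579  0.0733 0.2877] [-0.5  4.   1.4] 0.0396
27.35 0.287 [0.5789 0.0732 0.2866] [-0.1  3.  -0.6] 0.0399
27.6 0.286 [0.579  0.0732 0.2855] [ 0.6  3.7 -2.5] 0.0399
27.85 0.285 [0.5789 0.0732 0.2844] [ 1.7  4.1 -5.8] 0.0399
28.1 0.284 [0.5789 0.0732 0.2834] [ 1.3  3.5 -7.8] 0.0401
28.35 0.283 [0.5789 0.0732 0.2824] [  2.5   3.7 -10.6] 0.04
28.6 0.282 [0.5789 0.0734 0.2815] [  1.5   5.9 -11.2] 0.0397
28.85 0.281 [0.5789 0.0733 0.2808] [ 0.2  5.  -8.8] 0.0397
29.1 0.28 [0.579  0.0731 0.2802] [-0.7  4.3 -5.3] 0.0399
29.35 0.279 [0.5792 0.073  0.2794] [-0.5  1.  -2.2] 0.0399
29.6 0.278 [0.5792 0.073  0.2788] [-1.4  0.5  4.7] 0.0399
```

The click came at TCP z of about 0.291. The balls then drew the cap down, and the force is rising again at the predicted home height (0.2787). Now building up to about 10 N.

```bash
python3 - <<'E'
from h import *
for z in np.arange(.2775,.2739,-.0004):
    ctrl.move_straight([.579,.0732,z],.02,R(.116));ctrl.dwell(.15);o=ctrl.get_obs();f=o["wrist_force"];print(round(o["time"],2),round(z,4),o["position"].round(4),f.round(1),round(o["width"],4))
    if f[2]>9: break
for i in range(4):
    ctrl.dwell(.3);o=ctrl.get_obs();print(o["position"].round(4),o["wrist_force"].round(1))
c,im=look("f1",())
s=ctrl.snapshot("scene");save(s,"f1s",(280,130,140,120),5)
E
```

```text
30.0 0.2775 [0.5792 0.0731 0.2787] [-3.1 -0.5  9.2] 0.0398
[0.5792 0.073  0.2787] [-2.7  0.9  8. ]
[0.5792 0.0731 0.2787] [-2.7  0.   9.2]
[0.5792 0.0731 0.2788] [-3.  -0.2  9.5]
[0.5792 0.073  0.2788] [-3.  -0.2  8.7]
```

View pics/f1s.png

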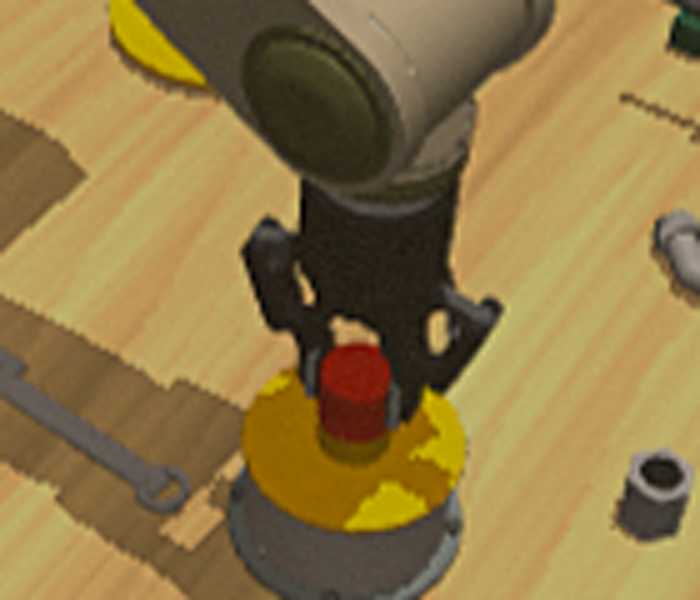

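View pics/f1.png

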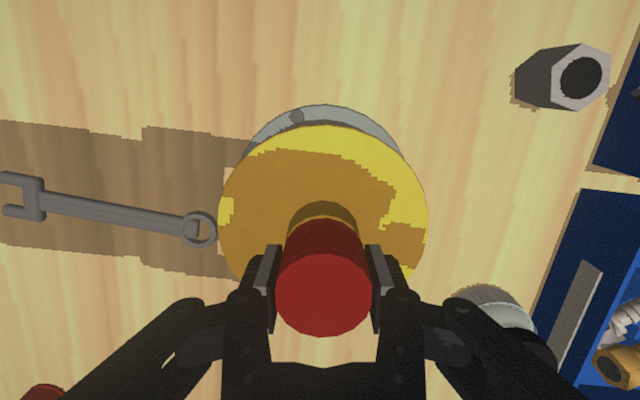

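The cap rests on the collar with no gap, and the reading of about 9 N plus the held weight of about 1 N makes a push of about 10 N, steady. Handing in.

```bash
python3 - <<'E'
from h import *
ctrl.close_job()
E
```

```text
the job is handed in; nothing more can be done
```

I closed the filter housing and handed the job in at about 31 s on the robot's clock. The fingers still hold the cap down with about 10 N. The hand-in gave no verdict.

**Cover:** I set the smaller yellow cover on the rim. It made contact at exactly the predicted seated height. After I let go, the plate, bore and stud axes agreed within about 0.6 mm, and it looked level in the pictures.

**Cap:** I pressed on the red cap that started farthest from the base. The force peaked at about 11 N, the cap clicked, and the balls drew it down. It stopped on the collar at TCP z 0.2788, against 0.2787 predicted for home. At the last check the wrist read 8–9.5 N upward, about 10 N of push once the held weight is added, with the arm at rest and 3 N of side force.

**Disagreements:** The network point estimates were up to about 10 mm off in places, mostly for the stud tip from above, so I used circle-edge fits instead. Those fits agreed between cameras to within about 4 mm. I corrected a wrist-camera bias of about 1 mm.

**Not checked:** I did not measure the contact force between cap and cover, and I did not re-measure the bystanders. No part of the arm came near them, and those in view in the last pictures looked unmoved.

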